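# Set up a cut length on the counter's length gauge

### The arm

A 6-joint arm with a two-finger parallel gripper is mounted at the origin on the work surface. World frame = base frame: x ahead of the robot, y to its left, z up, the work surface at z = 0. Lengths are in m, angles in rad, forces in N, time in s.
With the tool pointing down it reaches from about 0.25 to 0.775 m from the base axis. Payload 4 kg.
Tool frame: the origin (TCP) lies midway between the tips of the shut fingers; the grasp point (between the pads) lies 19 mm behind it; x points along the fingers, y is the direction in which the jaws open and shut, and the axes are right-handed (so a half turn about x gives the same grasp; the last joint's range is limited). The gripper opens to 85 mm and grips with 20 to 120 N. Pads are 22 mm wide; open, the fingers measure 114 mm over their backs; the gripper's body (76 mm by 85 mm) begins 54 mm behind the grasp point. The pads swing forward as they close: fully open they stand 13 mm farther back than shut.
Start: joints at [1.178, 0.087, 1.371, -0, 1.684, -0.103], TCP at [0.157, 0.527, 0.231] pointing down, gripper open.
Joint ranges: [-3.1, 3.1], [-0.76, 2.03], [0.27, 2.55], [-1.08, 4.22], [0.17, 2.65], [-2.57, 2.57]. Speed limits (rad/s): [2.79, 2.79, 3.14, 3.14, 3.14, 3.14].

### API

Orientations are given as a unit quaternion [w, x, y, z].
In Python, from station import manip gives the robot as it stands. Calls block until the motion is done:
- manip.move_to(position, orientation): joint-space move of the TCP to a pose.
- manip.line_to(position, vel=0.15, orientation=None): straight line of the TCP; orientation=None keeps the orientation; vel is the mean speed in m/s.
- manip.set_joints(angles): joint-space move.
- manip.move_gripper(opening, force=None): opening from 0.0 (shut) to 1.0 (fully open); force is the grip in N (None keeps the last); returns when the fingers have stopped.
- manip.pause(seconds).
- manip.ik(position, orientation): joint angles nearest the present ones, or None.
- manip.get_state(): the state.
- manip.read_camera(name): name is "side" or "top" or "wrist"; returns a dict with "pixels" (400x640x3 uint8, blue, green, red), "fov_y" (degrees; the focal length in pixels is half the picture's height over the tangent of half this angle, whatever the lens; pixels are square), "cx", "cy" (the principal point, pixels), "pose" (4x4, takes a point from camera to world coordinates). Camera axes: x right, y down, z forward; pixel columns grow to the right and rows downward; lengths in m; the calibration is good to about 2 mm. A picture is of the moment at which its call begins. There is no depth.
A pose or a line that the arm cannot do raises manip.PlanningError and nothing moves.
- manip.finish_job(): hands the job in, once; it reports no verdict.
The state is a dict: "t": time; "qpos": joint angles; "joint_vel": joint speeds; "effort": joint torques, N m; "eef_pos": TCP position; "ee_rot": TCP orientation; "ft_force": force on the tool from outside, world axes, zero at the start; "ft_torque": the same for the moment, N m; "width": opening from 0.0 (shut) to 1.0 (fully open).
Only numpy, scipy, OpenCV 4.12 (cv2) and the standard library are available. Lean on these libraries where they do the work, as an engineer would, in place of code of your own. Each camera call takes 0.05 s, during which the arm holds its last target. There are 200 camera calls.

### The job

Set the loose piece of steel box section up in the length gauge so that its length can be read: with the fingertips, push it over the counter until it lies flat along the fence and its end butts against the fixed end stop, and push the sliding stop up until it touches the other end. Only push things: do not pick the section up or turn it over, leave the other goods on the counter where they are, and finish clear of everything.

Things in the scene. Friction and masses are not known exactly. Their poses are not given: they have to be found in the camera images.
- gauge: Length gauge screwed to the counter: aluminium fence rail 36 mm high, 30 mm deep, with a fixed end stop at its left end (+y) and a sliding stop. Origin at counter level on the fence's front (robot side) face, 210 mm from the end stop. x points into the fence, away from the robot; y along it to the end stop. Turned up to 0.2 rad. The fence runs from y = -270 to +210 mm.
- gauge_corner (a point): Inner corner of the gauge at counter level, where the fence's front face meets the end stop's face; axes as the gauge's. The work belongs at x < 0 (in front of the fence) and y < 0. The end stop is a steel plate 14 mm thick, 40 mm high, standing out 60 mm in front of the fence.
- slide_face (a point): Point on the sliding stop's working face (towards the end stop), 30 mm in front of the fence, 20 mm up; axes as the gauge's. Steel cheek 12 mm thick behind this face, 2 to 60 mm in front of the fence, 4 to 49 mm above the counter; its saddle rides on the fence, reaching 56 mm back from the face, top 49 mm up. The black clamp knob at the rear is slack: leave it.
- slide_stop (a joint): Travel of the sliding stop along the fence in m, 0 to 0.24, growing towards the end stop; its face is 0.40 minus this value from the end stop. It starts 330 to 380 mm from the end stop, slides against about 2.5 N of friction and stays where it is left.
- section_center (a point): Centre (half-way up) of the work: dark steel rectangular tube, 180 mm long (its y), 40 mm wide (x), 20 mm high, about 0.3 kg, loose and flat on the counter, 90 to 140 mm in front of the fence, 110 to 185 mm short of the end stop, turned up to 0.5 rad from the fence. Set up, its centre is 20 mm in front of the fence, 90 mm from the end stop.
- carton: Bystander: cardboard carton of screws, 75 x 110 x 45 mm; origin under its centre. To be left alone.
- padlock: Bystander: brass padlock lying flat, body 45 x 50 x 22 mm with a steel shackle reaching 60 mm along x from the origin, which lies under the middle of its body. To be left alone.
- flat_bar: Bystander: solid flat steel bar 120 mm long (y), 30 mm wide, only 8 mm thick; origin under its centre. Not the box section; to be left alone.
- door_knob: Bystander: round brass door knob standing on its rose, 60 mm across and 60 mm high; origin under its centre. To be left alone.
Not all that is in view belongs to the job. There is more than one size of the part that bears section_center; the job needs the middle-sized.

How it is judged:
By the outcome, as a careful person would: the job done as asked, in the order asked, and still so for the second after the job is handed in, with the robot touching nothing.
It also fails if it takes over 56 s, if anything falls off the work surface, if the arm or the gripper's body presses on something with over 40 N, if the wrist force passes 120 N, or if a joint passes its speed limit or range.

## Working session

There is one attempt and no reset: what is moved stays moved. The work goes in short steps, each a Python script; the robot and the scene stay as the last script left them, time stands still between calls to the robot, and variables do not carry over. Pictures are saved under pics/ and viewed, about 8 in all and at most 12, crops included, and the job is handed in when it is done.

```bash
mkdir -p pics; ls; cat > h.py <<'E'
import numpy as np, cv2
from station import manip
def shot(cam,name=None):
    d=manip.read_camera(cam)
    im=np.ascontiguousarray(d["pixels"])
    if name: cv2.imwrite(f"pics/{name}.png",im)
    return im,d
def ray(d,u,v,z=0.0):
    f=200/np.tan(np.radians(d["fov_y"])/2)
    P=np.array(d["pose"]); r=P[:3,:3]@np.array([(u-d["cx"])/f,(v-d["cy"])/f,1])
    o=P[:3,3]; return o+r*(z-o[2])/r[2]
E
python3 - <<'E'
from h import *
for c in ("top","side"):
    im,d=shot(c,c+"0"); print(c,d["fov_y"],d["cx"],d["cy"],np.round(d["pose"],3).tolist())
s=manip.get_state();print(s["t"],s["ee_rot"])
E
```

```text
pics
top 57.20376216763681 316.39599532227265 197.58010581703704 [[-0.007, -0.995, 0.097, 0.498], [-1.0, 0.007, -0.001, 0.095], [0.0, -0.097, -0.995, 0.864], [0.0, 0.0, 0.0, 1.0]]
side 51.81455569538784 315.05632024994316 194.1003084840448 [[-0.793, -0.462, 0.396, 0.198], [-0.609, 0.602, -0.516, 0.538], [0.0, -0.651, -0.759, 0.748], [0.0, 0.0, 0.0, 1.0]]
0.1 [ 0.69951784  0.10139667  0.6998737  -0.102812  ]
```

View pics/top0.png

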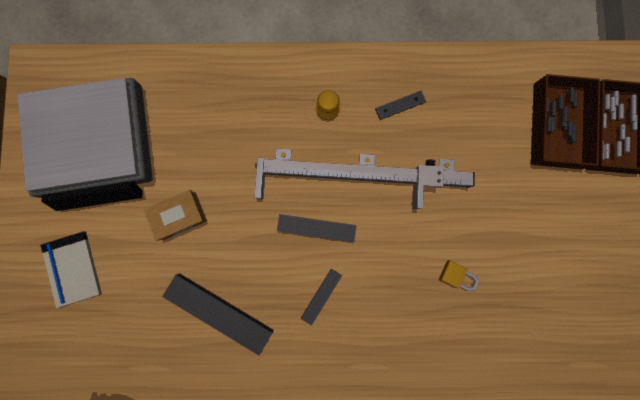

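View pics/side0.png

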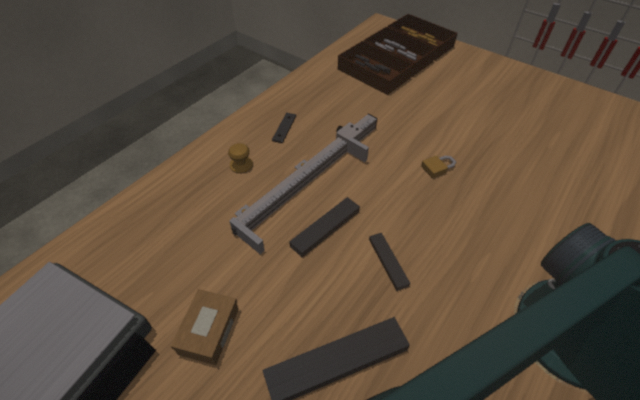

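Top: the middle-sized section is near (317,229), in front of the fence. The end stop is at (260,180) and the slide cheek at (420,190). The smaller (321,297) and larger (218,313) sections are decoys. I'll segment next.

```bash
python3 - <<'E'
from h import *
im,d=shot("top")
hsv=cv2.cvtColor(im,cv2.COLOR_BGR2HSV)
def blobs(m,name,z,box):
    x0,y0,x1,y1=box; mm=np.zeros_like(m); mm[y0:y1,x0:x1]=m[y0:y1,x0:x1]
    c,_=cv2.findContours(mm,cv2.RETR_EXTERNAL,cv2.CHAIN_APPROX_NONE)
    for k in sorted(c,key=cv2.contourArea)[-2:]:
        if cv2.contourArea(k)<60: continue
        P=np.array([ray(d,p[0][0],p[0][1],z)[:2]*1000 for p in k],np.float32)
        r=cv2.minAreaRect(P); print(name,np.round(r[0],1),np.round(r[1],1),round(r[2],1),"px",np.round(cv2.boxPoints(cv2.minAreaRect(k))).tolist())
dark=((hsv[...,1]<90)&(hsv[...,2]<80)).astype(np.uint8)
blobs(dark,"section",.02,(265,205,365,250)); blobs(dark,"small",.015,(290,262,350,330)); blobs(dark,"big",.025,(150,265,290,360))
br=((hsv[...,1]<70)&(hsv[...,2]>100)).astype(np.uint8)
blobs(br,"gauge",.036,(250,150,480,212))
c=cv2.resize(im[145:255,245:485],None,fx=3.3,fy=3.3,interpolation=cv2.INTER_CUBIC); cv2.imwrite("pics/c1.png",c)
E
```

```text
section [510.2  95.2] [176.8  38.3] 81.4 px [[277.0, 231.0], [279.0, 214.0], [355.0, 225.0], [353.0, 242.0]]
small [355.8  85.1] [ 28.3 130.2] 57.3 px [[300.0, 318.0], [331.0, 268.0], [342.0, 275.0], [311.0, 325.0]]
big [322.6 316.7] [253.3  61.5] 59.3 px [[162.0, 296.0], [177.0, 272.0], [273.0, 330.0], [259.0, 355.0]]
gauge [ 623.1 -186.1] [ 89.4 146.4] 24.1 px [[402.0, 173.0], [460.0, 146.0], [476.0, 182.0], [419.0, 209.0]]
gauge [649.9  52.6] [104.3 372.9] 5.5 px [[250.0, 153.0], [413.0, 136.0], [418.0, 181.0], [255.0, 198.0]]
```

View pics/c1.png

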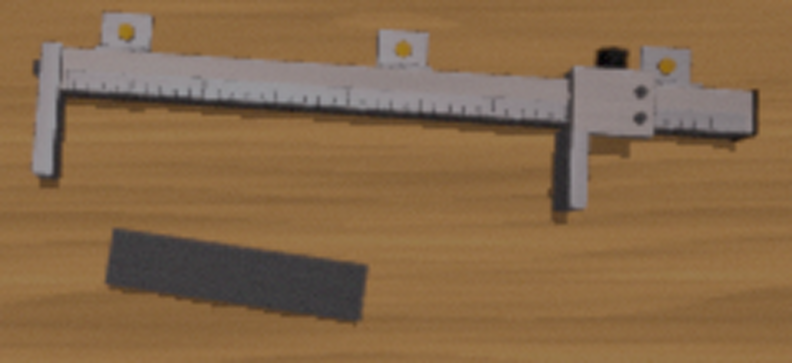

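```bash
cat >> h.py <<'E'
E
python3 - <<'E'
from h import *
_,d=shot("top")
P=lambda x,y,z: ray(d,245+x/3.3,145+y/3.3,z)[:2]*1000
a=P(62,94,.036);b=P(556,126,.036);e=P(58,177,.04);e2=P(62,94,.04);s=P(572,208,.049);s2=P(574,70,.049); r=P(755,138,.036)
for n,v in zip("a b e e2 s s2 r".split(),(a,b,e,e2,s,s2,r)):print(n,v.round(1))
yv=(a-b)/np.linalg.norm(a-b); print("fence angle",np.degrees(np.arctan2(-yv[0],yv[1])), "len to right end",(a-r)@yv)
xv=np.array([yv[1],-yv[0]]); 
C=a+0; print("slide dist",(e2-s)@yv,(e2-s2)@yv,"e",(e2-e)@yv)
S=np.array([510.2,95.2]); print("section in corner frame",(S-C)@xv,(S-C)@yv)
E
```

```text
a [635.1 213.7]
b [ 610.3 -127.5]
e [577.  215.5]
e2 [634.4 213.1]
s [ 552.7 -133. ]
s2 [ 647.  -137.5]
r [ 601.  -264.5]
fence angle -4.145611504051626 len to right end 479.3773422533063
slide dist 351.0965785607774 348.83750381488744 e 1.8144460036769012
section in corner frame -115.95641221176507 -127.2255548139709
```

Measured poses are consistent: the fence is turned -4.1°, the slide face is about 350 mm from the end stop, and the section is at (-116,-127) mm from the corner. First I'll push with two open fingertips squarely towards the fence.

```bash
cat >> h.py <<'E'
from scipy.spatial.transform import Rotation as R
C=np.array([.635,.2135]); th=np.radians(-4.15)
xg=np.array([np.cos(th),np.sin(th)]); yg=np.array([-np.sin(th),np.cos(th)])
def G(x,y,z): # mm in corner frame -> world m
    return np.append(C+(x*xg+y*yg)/1000,z/1000)
def quat(s):
    tx=np.array([0,0,-1.]); ty=s*np.append(yg,0); return R.from_matrix(np.column_stack([tx,ty,np.cross(tx,ty)])).as_quat()[[3,0,1,2]]
def loc(): 
    p=manip.get_state()["eef_pos"]; q=(np.array(p[:2])-C)*1000; return np.round([q@xg,q@yg,p[2]*1000],1)
def F():
    f=np.array(manip.get_state()["ft_force"]); return np.round([f[:2]@xg,f[:2]@yg,f[2]],1)
def press(p0,p1,thr,step=1.5,vel=.03):
    """step from p0 to p1 (gauge mm) until the force against the motion rises by thr"""
    p0,p1=np.array(p0,float),np.array(p1,float); u=(p1-p0)/np.linalg.norm(p1-p0); b=F()
    n=int(np.ceil(np.linalg.norm(p1-p0)/step))
    for i in range(1,n+1):
        manip.line_to(G(*(p0+(p1-p0)*i/n)),vel)
        f=F()
        if -(f-b)@u>thr: break
    print("press end",loc(),"dF",np.round(F()-b,1),"t",round(manip.get_state()["t"],2))
E
python3 - <<'E'
from h import *
s0=R.from_quat(np.array(manip.get_state()["ee_rot"])[[1,2,3,0]]).as_matrix()[:,1]; s=np.sign(s0[:2]@yg); print("sign",s)
q=quat(s); np.save("q.npy",q)
manip.move_gripper(.7)
manip.move_to(G(-168,-127,90),q); manip.line_to(G(-168,-127,25)); print(F()); manip.line_to(G(-168,-127,4),.05)
print(F(),loc(),manip.get_state()["t"],manip.get_state()["width"])
manip.line_to(G(-62,-127,4),.1); print(F(),loc())
press((-62,-127,4),(-45,-127,4),8)
shot("side","side1");shot("top","top1")
E
python3 -c "
import cv2;a=cv2.imread('pics/top1.png')[130:270,220:480];b=cv2.imread('pics/side1.png')[150:290,200:460]
cv2.imwrite('pics/m1.png',cv2.resize(cv2.vconcat([a,b]),None,fx=2.1,fy=2.1,interpolation=2))"
```

```text
sign 1.0
[-0.4 -0.5  1.1]
[ 0.2 -0.2  0.2] [-168.2 -127.1    3.7] 3.6917 0.6947415852215332
[-0.1  0.2 -0.4] [ -61.7 -127.     4. ]
press end [ -47.6 -127.     4. ] dF [-10.7  -0.7   7.5] t 7.9
```

View pics/m1.png

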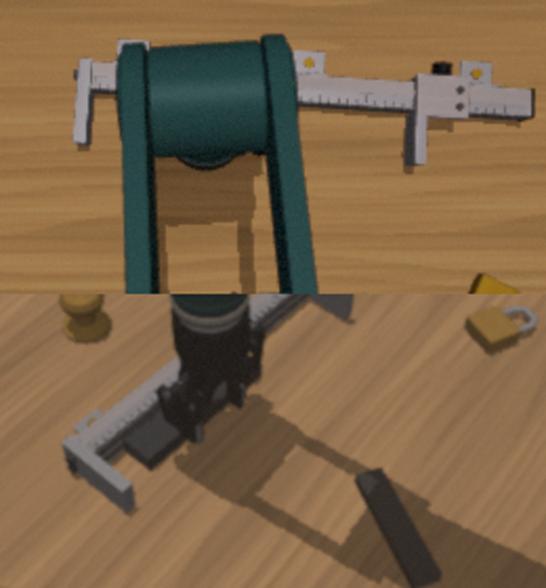

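The section lies flat on the fence (side view) with its end short of the end stop. Next I'll push its other end along to the stop with shut fingers.

```bash
python3 - <<'E'
from h import *
manip.line_to(G(-70,-127,4),.1); manip.line_to(G(-70,-127,75),.25); manip.move_gripper(0.0)
manip.line_to(G(-20,-252,75),.25); manip.line_to(G(-20,-252,10),.15); print(F(),loc())
press((-20,-252,10),(-20,-240,10),4,3)
manip.line_to(G(-20,-204,10),.06);print(F(),loc())
press((-20,-204,10),(-20,-185,10),8)
manip.line_to(G(-20,-225,10),.1); manip.line_to(G(-20,-225,75),.25)
manip.line_to(G(-110,-225,75),.25)
print(manip.get_state()["t"])
shot("side","side2");shot("top","top2")
E
python3 -c "
import cv2;a=cv2.imread('pics/top2.png')[130:270,220:480];b=cv2.imread('pics/side2.png')[150:290,200:460]
cv2.imwrite('pics/m2.png',cv2.resize(cv2.vconcat([a,b]),None,fx=2.1,fy=2.1,interpolation=2))"
```

```text
[ 1.2 -0.5  0.4] [ -19.9 -251.1   10.4]
press end [ -20.  -239.8    9.9] dF [-0.7  1.1 -0.7] t 11.7
[-0.2  0.4  0.1] [ -20.  -203.3   10. ]
press end [ -20.  -190.4   10. ] dF [ 0.2 -8.4 -0.8] t 15.2
16.6333
```

View pics/m2.png

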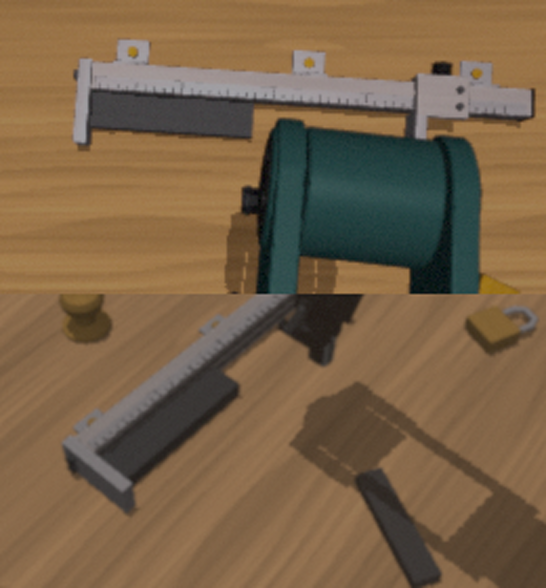

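The section appears seated on both faces. I'll re-seat it on the fence and the stop, then push up the slide.

```bash
python3 - <<'E'
from h import *
manip.move_gripper(.7); manip.line_to(G(-75,-92,75),.3); manip.line_to(G(-75,-92,4),.2)
manip.line_to(G(-54,-92,4),.1); press((-54,-92,4),(-43,-92,4),8)
manip.line_to(G(-75,-92,4),.1); manip.line_to(G(-75,-92,75),.25); manip.move_gripper(0.)
manip.line_to(G(-20,-215,75),.3); manip.line_to(G(-20,-215,10),.2); manip.line_to(G(-20,-195,10),.08)
press((-20,-195,10),(-20,-185,10),8)
manip.line_to(G(-20,-215,10),.1); manip.line_to(G(-20,-215,80),.25)
manip.line_to(G(-38,-388,80),.3); manip.line_to(G(-38,-388,20),.2); print(F(),loc())
press((-38,-388,20),(-38,-366,20),1.5,3)
manip.line_to(G(-38,-212,20),.08);print(F(),loc())
press((-38,-212,20),(-38,-196,20),8,1)
manip.line_to(G(-38,-225,20),.1); manip.line_to(G(-38,-225,90),.25)
manip.line_to(G(-200,-260,150),.3)
print(manip.get_state()["t"])
shot("side","side3");shot("top","top3")
E
python3 -c "
import cv2;a=cv2.imread('pics/top3.png')[130:270,220:480];b=cv2.imread('pics/side3.png')[150:290,200:460]
cv2.imwrite('pics/m3.png',cv2.resize(cv2.vconcat([a,b]),None,fx=2.1,fy=2.1,interpolation=2))"
```

```text
press end [-47.6 -92.    3.9] dF [-10.2  -1.3   7.8] t 20.56
press end [ -20.  -190.5    9.9] dF [ 0.1 -8.2 -0.8] t 24.77
[-0.2 -0.5  0.4] [ -38.2 -386.2   19.5]
press end [ -38.  -371.5   20. ] dF [ 0.7 -1.7 -0.1] t 28.31
[-0.6 -2.  -0.3] [ -38.1 -211.9   20. ]
press end [ -38.1 -203.7   20. ] dF [ -1.8 -10.3   1.2] t 33.45
35.025
```

View pics/m3.png

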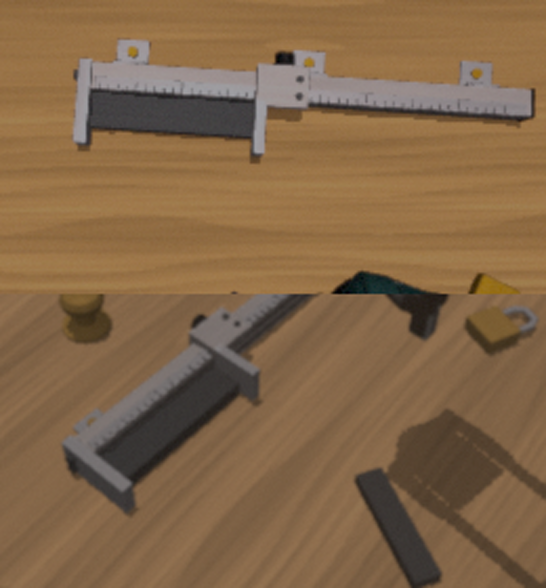

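```bash
python3 -c "
import cv2;a=cv2.imread('pics/top3.png')[150:215,250:360];b=cv2.imread('pics/side3.png')[200:265,225:335]
cv2.imwrite('pics/m4.png',cv2.resize(cv2.convertScaleAbs(cv2.hconcat([a,b][:1]),alpha=1.6),None,fx=7,fy=7,interpolation=2))
cv2.imwrite('pics/m4.png',cv2.resize(cv2.convertScaleAbs(cv2.vconcat([a,b]),alpha=1.6),None,fx=4.6,fy=4.6,interpolation=2))"
```

```text
(no output)
```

View pics/m4.png

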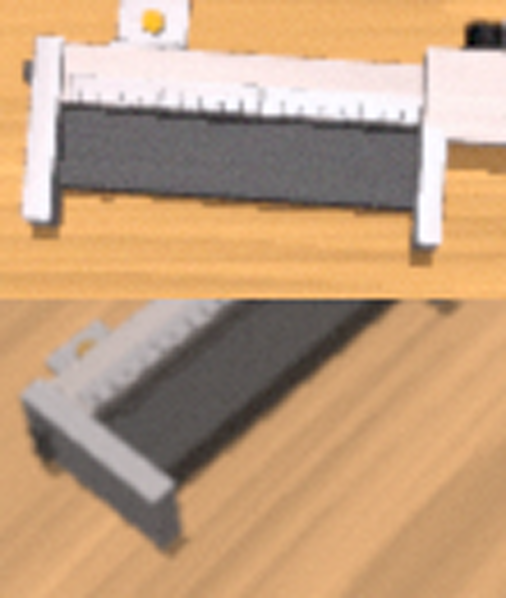

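The section is parallel to the fence and fills the space from stop to cheek, with no wood showing at either end. Handing in.

```bash
python3 - <<'E'
from h import *
print(F(),manip.get_state()["t"]); manip.finish_job()
E
```

```text
[-0.6  0.2 -0.2] 35.125
the job is handed in; nothing more can be done
```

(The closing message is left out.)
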